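Set the desk dial to its mark

ROBOT

A 6-joint arm with a two-finger parallel gripper is mounted at the origin on a cart in front of the work surface, level with it; the furniture and walls round the work are solid. World frame = base frame: x ahead of the robot, y to its left, z up, the work surface at z = 0. Lengths are in mm, angles in rad, forces in N, time in s.
With the tool pointing down it reaches from about 275 to 1000 mm from the base axis. Payload 8.4 kg.
Tool frame: the origin (TCP) lies midway between the tips of the shut fingers; the grasp point (between the pads) lies 19 mm behind it; z points along the fingers, y is the line along which they close (so a half turn about z gives the same grasp; the last joint's range is limited). The gripper opens to 85 mm and grips with 20 to 120 N. Pads are 22 mm wide; open, the fingers measure 114 mm over their backs; the gripper's body (76 mm by 85 mm) begins 54 mm behind the grasp point. The pads swing forward as they close: fully open they stand 13 mm farther back than shut.
Start: joints at [-1.25, 0.353, 1.633, -0, 1.155, -0.002], TCP at [198.263, -592.722, 231.281] pointing down, gripper open.
Joint ranges: [-2.63, 2.63], [-0.92, 2.1], [0.06, 2.66], [-1.3, 4.44], [0, 2.69], [-3.02, 3.02]. Speed limits (rad/s): [2.22, 2.22, 2.79, 3.14, 3.14, 3.14].

INTERFACE

Orientations are given as [roll, pitch, yaw] about the fixed x, y, z axes, in that order (R = Rz(yaw) Ry(pitch) Rx(roll)).
In Python, from rig import r gives the robot as it stands.
- The arm moves only by the tool servo_tool, never from a script. Its argument "deltas" is a list of rows, each an object of numbers: "x", "y", "z": the shift along the world's x, y, z in mm; "rx", "ry", "rz": the turn, a rotation vector about the world's x, y, z in rad; "gripper": the gripper's target within -1 to 1 (fully open at 1, half-way at 0, shut at -1). A call has 1 to 10 rows; each row is the pose to reach, as a shift and turn from the pose commanded when the call began; what a row does not reach only later rows make up. A row lasts 1/10 s, in which the tool goes at most 50 mm and 8.59 degrees, less where a joint would pass 70% of its speed; a pose out of reach is approached as far as the arm can. A call with a gripper value outside its range is refused whole. The fingers move at their own pace and stop on an object; "newtons" is the grip in N (left out, the last holds). Time passes only in rows, so rows that repeat a pose let the fingers close. It gives the time, the measured TCP pose, the force, the opening and the grip force at its end, in the units of the state.
- r.sense(): the state, without advancing time (a new reading comes with each control period).
- r.grab_frame(name): name is "side" or "top"; returns the picture (420x560x3 uint8, blue, green, red); there is no depth.
- r.camera_params(name): a dict with "mtx" (3x3 intrinsics, pixels), "eye" and "orientation" of the camera in the world. Camera axes: x right, y down, z forward; pixel columns grow to the right and rows downward; lengths in mm; the calibration is good to about 2 mm. A picture is of the moment at which its call begins. camera_params takes no time and is no camera call.
- r.sign_off(): hands the job in; it is judged then, once.
Trained networks look in the newest picture that a camera, given by its name, has taken for a name from the list of things; names that differ only in an ending like _2 or _b are one class to them, and where a whole thing is asked for, a point or a joint stands for the part that bears it (a point fixed in the world has none). Each returns a list of dicts, best first, with "conf" (0 to 1); they miss things now and then, are a little off and sometimes report something else, mostly with a low value. They report only what shows in the picture. A call takes as long as a camera call.
- r.recognise(name, camera): "box" ([left, top, width, height] in pixels, round what is visible of it).
The state is a dict: "clock": time; "qpos": joint angles; "qvel": joint speeds; "joint_efforts": joint torques, N m; "eef_pos": TCP position; "tcp_rot": TCP orientation; "contact_force": force on the tool from outside, world axes, zero at the start; "wrist_torque": the same for the moment, N m; "opening": opening from 0.0 (shut) to 1.0 (fully open); "grasp_force": force on a finger pad.
Only numpy, scipy, OpenCV 4.12 (cv2) and the standard library are available. Lean on these libraries where they do the work, as an engineer would, in place of code of your own. Each camera call takes 0.05 s, during which the arm holds its last target. There are 200 camera calls.

TASK

On the two-dial desk sign, flick the edge of the larger dial round clockwise (seen from above) with a fingertip, click by click, until its raised pointer stands at the long bar beside the dial and rests in that click; do not run past the bar. Only touch the dial's edge, lightly: do not grip the dial, and do not grasp, lift or shove the sign; leave the smaller dial as it is set, and leave the things around the sign where they lie.

Things in the scene. Friction and masses are not known exactly. Their poses are not given: they have to be found in the camera images.
- sign: dark flat desk sign, 156 (x) by 252 mm (y), loose on rubber feet, top face 16 mm above the desk, about 0.9 kg in all. Origin under its centre, z up, +x its far side. Two white eight-lobed dials turn on vertical axes: the larger 48 mm toward +y of the origin, the smaller 76 mm toward -y. White studs 2 mm high ring each dial; the stud on the far side is replaced by a long bar, as low.
- dial_centre (a point): centre of the larger dial's top, on its axis, 36 mm above the desk. The dial is a disc of 42 mm radius with eight radial lobes 10 mm wide reaching 55 mm radius; disc and lobes lie 20 to 36 mm above the desk. In every click one lobe points at the bar, the others each 45 degrees on; the gaps between lobes are open from above down to the sign's face at 16 mm.
- pointer_tip (a point): outer end of the larger dial's raised dark pointer, 50 mm from the dial's axis, on its top face (36 mm above the desk); the pointer runs from the centre along one lobe.
- mark (a point): the long white bar (18x7 mm) on the sign beside the larger dial, 65 mm from that dial's axis toward the sign's +x: the pointer must stand at it.
- dial (a joint): turn of the larger dial, rad: 0 = pointer at the bar, growing clockwise from above. Clicks every pi/4 (8 a turn); starts two to four clicks before the bar (about -1.57, -2.36 or -3.14). A sprung detent draws it into the nearest click: push a lobe more than half a click on, with about 2 N, and it goes to the next. Damped, does not coast on. Stops at -3.9 and 2.3.
- small_dial (a joint): turn of the smaller dial (lobes reach 30 mm radius, top 30 mm above the desk), rad: 0 with its own pointer at its own bar, where it starts and must stay. It has no clicks and turns easily.
- tape_black: black tape roll lying flat, 59x57x19 mm, near the sign's +y side; origin under its centre
- staples_box: small red carton, 62x48x26 mm, in front of the sign (toward the sign's -x and -y); origin under its centre
- usb_adapter: black plug-in charger body, 43x30x24 mm, near the sign's -y side; origin under its centre
- marker_blue: blue and white marker, 136 mm long, 19 mm high, lying behind the sign (+x side) about along its y; origin under its centre

How it is judged:
By the outcome, as a careful person would: the job done as asked, in the order asked, and still so for the second after the job is handed in, with the robot touching nothing.
It also fails if it takes over 56 s, if anything falls off the work surface, if the arm or the gripper's body presses on something with over 40 N, if the wrist force passes 120 N, or if a joint passes its speed limit or range.

## Working session

There is one attempt and no reset: what is moved stays moved. The work goes in short steps, Python scripts to look and compute and a tool call to move; the robot and the scene stay as the last step left them, time stands still between calls to the robot, and variables do not carry over. Pictures are saved under pics/ and viewed, at most 10 in all, crops included, and the job is handed in when it is done.

Besides the shell and the picture viewer there is one more tool, called as name([rows], argument=value, ...), one row to a line, values as JSON. servo_tool: Moves the arm, as the interface text tells. Its arguments: {"type":"object","properties":{"deltas":{"type":"array","items":{"type":"object","properties":{"x":{"type":"number"},"y":{"type":"number"},"z":{"type":"number"},"rx":{"type":"number"},"ry":{"type":"number"},"rz":{"type":"number"},"gripper":{"type":"number"}}}},"newtons":{"type":"number"}},"required":["deltas"]}

```bash
mkdir -p pics; cat > h.py <<'E'
import numpy as np,cv2
from rig import r
def cam(n):
    p=r.camera_params(n);return p
def rot(p):
    from scipy.spatial.transform import Rotation as R
    o=np.array(p["orientation"],float)
    return o if o.shape==(3,3) else R.from_euler("xyz",o).as_matrix()
def unproj(n,uv,z):
    p=cam(n);d=rot(p)@np.linalg.inv(np.array(p["mtx"]))@np.array([*uv,1.]);e=np.array(p["eye"],float)
    return e+d*(z-e[2])/d[2]
def proj(n,P):
    p=cam(n);q=np.array(p["mtx"])@(rot(p).T@(np.array(P,float)-np.array(p["eye"])));return q[:2]/q[2]
E
python3 - <<'E'
from h import *
for n in("top","side"):
    im=r.grab_frame(n);cv2.imwrite(f"pics/{n}0.png",im);print(cam(n))
    for k in("sign","dial","small_dial","dial_centre","pointer_tip","mark"):
        try:print(n,k,r.recognise(k,n)[:2])
        except Exception as e:print(k,e)
print(r.sense())
E
```

```text
{'mtx': array([[495.84417584,   0.        , 271.69236348],
       [  0.        , 495.84417584, 210.46816369],
       [  0.        ,   0.        ,   1.        ]]), 'eye': array([ 329.62658663,   11.3080552 , 1122.50663461]), 'orientation': array([-2.96603671, -0.00644732, -1.5824064 ])}
top sign [{'box': [189.6, 169.5, 127.8, 99.1], 'conf': 0.61}]
top dial [{'box': [209.2, 199.6, 47.9, 43.2], 'conf': 0.64}]
top small_dial [{'box': [274.2, 189.7, 23.9, 26.1], 'conf': 0.62}]
top dial_centre [{'box': [190.5, 165.4, 124.2, 103.1], 'conf': 0.59}]
top pointer_tip [{'box': [211.7, 199.5, 43.9, 42.7], 'conf': 0.89}]
top mark [{'box': [188.7, 167.6, 127.0, 97.0], 'conf': 0.62}]
{'mtx': array([[533.65549266,   0.        , 277.93101512],
       [  0.        , 533.65549266, 208.03417478],
       [  0.        ,   0.        ,   1.        ]]), 'eye': array([ 66.37623632, 605.62266566, 657.80333594]), 'orientation': array([-2.25570676, -0.01409327, -2.4835477 ])}
side sign [{'box': [201.2, 186.5, 123.8, 107.2], 'conf': 0.79}]
side dial [{'box': [226.4, 223.8, 61.2, 45.1], 'conf': 0.74}]
side small_di
[... 275 characters left out ...]
pos': array([-1.25039273e+00,  3.52984886e-01,  1.63341268e+00,  1.26889368e-05,
        1.15520045e+00, -2.41448267e-03]), 'qvel': array([ 1.06048942e-04,  9.64401523e-04, -1.48862612e-03,  1.31980757e-04,
        1.63041931e-05,  9.84046295e-04]), 'joint_efforts': array([-9.87464373e-04, -6.05018950e+01, -3.42395818e+01, -8.20841797e-05,
        1.20709654e-03,  2.66964912e-05]), 'eef_pos': array([ 198.26899379, -592.71311995,  231.28497831]), 'tcp_rot': array([-3.14158732e+00, -1.16216912e-05,  3.22812956e-01]), 'contact_force': array([-0.26126475, -0.70829097, -0.09889571]), 'wrist_torque': array([-0.01957329, -0.00412963, -0.00854473]), 'grasp_force': 0.0, 'opening': 1.0010739955316883}
```

View pics/top0.png

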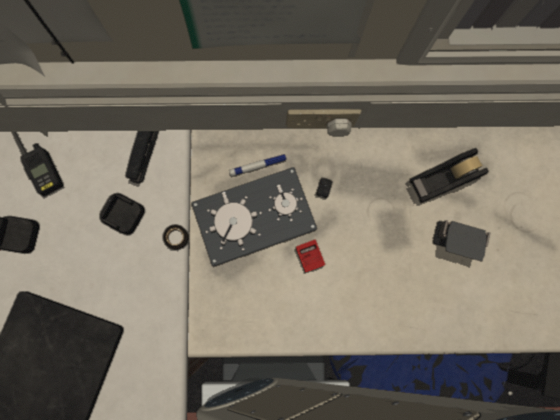

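View pics/side0.png

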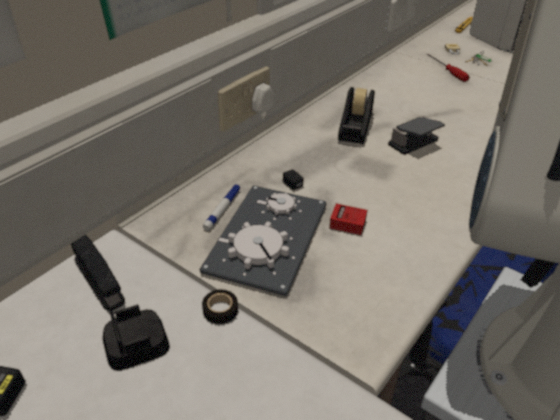

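The top view shows the sign centred near (254,216), with the large dial at (233,221). Its pointer runs to about (221,239), and the bar is near (225,197). I'll enlarge this to measure it.

```bash
python3 - <<'E'
from h import *
a=cv2.imread("pics/top0.png")[155:275,180:330];b=cv2.imread("pics/side0.png")[175:305,190:340]
a=cv2.resize(a,None,fx=5,fy=5,interpolation=cv2.INTER_CUBIC)
b=cv2.resize(b,None,fx=4,fy=4,interpolation=cv2.INTER_CUBIC)
cv2.imwrite("pics/tz.png",a);cv2.imwrite("pics/sz.png",b)
E
```

```text
(no output)
```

View pics/tz.png

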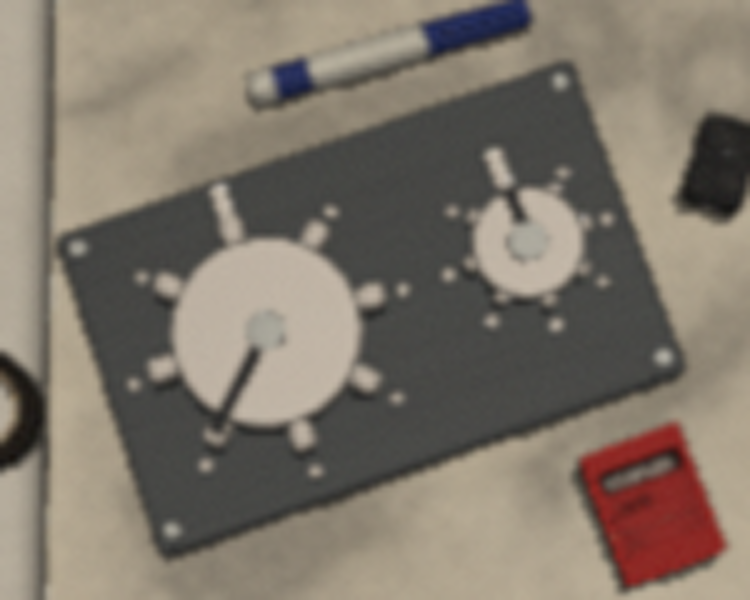

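View pics/sz.png

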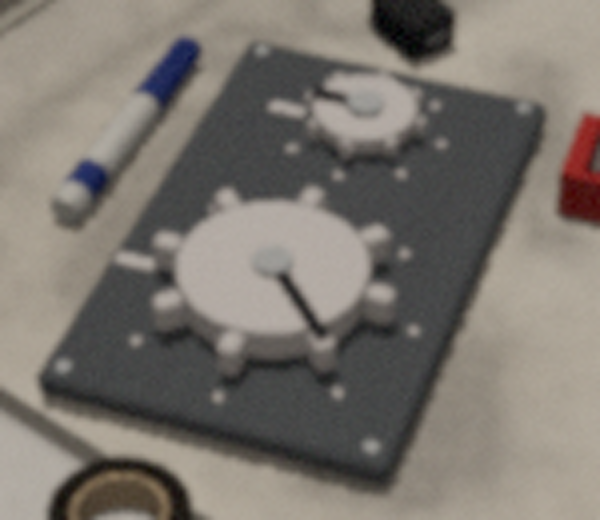

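The top crop has the sign corners at (60,237), (572,62), (685,372) and (165,555). The dial hub is at (267,331), the pointer tip at (215,437) and the bar near (220,200). The pointer is about 135° before the bar, so it needs 3 clicks. The side crop agrees: hub (272,261), pointer tip (322,332), bar (135,262).

```bash
python3 - <<'E'
from h import *
T=lambda u,v,z:unproj("top",(180+u/5,155+v/5),z)[:2]
S=lambda u,v,z:unproj("side",(190+u/4,175+v/4),z)[:2]
ct=T(267,331,37);cs=S(272,261,37);print("dial",ct,cs)
st=T(528,240,31);ss=S(366,102,31);print("small",st,ss)
for n,a,b in(("T",ct,st),("S",cs,ss)):
    d=a-b;print(n,np.linalg.norm(d),"yaw",np.degrees(np.arctan2(-d[0],d[1])))
C=np.array([T(*p,16) for p in((60,237),(572,62),(685,372),(165,555))]);print(C,C.mean(0))
print(np.linalg.norm(C-np.roll(C,-1,0),axis=1))
for i,j in((1,0),(2,3)):
    d=C[j]-C[i];print("yaw",np.degrees(np.arctan2(-d[0],d[1])))
for n,c,p in(("T",ct,T(215,437,36)),("S",cs,S(322,332,36))):
    d=p-c;print(n,"ptr",np.linalg.norm(d),np.degrees(np.arctan2(d[1],d[0])))
for n,f,q in(("top",T,(220,200)),("side",S,(135,262))):
    c=f(267,331,37) if n=="top" else cs
    d=f(*q,18)-c;print(n,"bar",np.linalg.norm(d),np.degrees(np.arctan2(d[1],d[0])))
E
```

```text
dial [498.84545172  87.12368016] [497.64368191  89.15859716]
small [539.82788503 -29.35572881] [537.23656806 -29.00398659]
T 123.47879394115111 yaw 19.38405064340846
S 124.61939187722884 yaw 18.524520469353806
[[546.30723672 182.62374172]
 [625.97220626 -51.5587343 ]
 [481.43337037 -99.65517152]
 [401.94209039 133.67809925]] [513.91372594  41.27198379]
[247.36196038 152.33102886 246.5020869  152.43677835]
yaw 18.787447196006568
yaw 18.812796179147334
T ptr 52.047760600800586 153.97295669803844
S ptr 47.11951114092346 155.32342833483568
top bar 67.42855425226911 19.76254702567034
side bar 63.90015063992372 20.395452727960084
```

servo_tool([
  {"x": 229, "y": 636, "z": -60, "rz": 1.58, "gripper": -1},
  {"x": 229, "y": 636, "z": -60, "rz": 1.58, "gripper": -1},
  {"x": 229, "y": 636, "z": -60, "rz": 1.58, "gripper": -1},
  {"x": 229, "y": 636, "z": -60, "rz": 1.58, "gripper": -1},
  {"x": 229, "y": 636, "z": -60, "rz": 1.58, "gripper": -1},
  {"x": 229, "y": 636, "z": -60, "rz": 1.58, "gripper": -1},
  {"x": 229, "y": 636, "z": -60, "rz": 1.58, "gripper": -1},
  {"x": 229, "y": 636, "z": -60, "rz": 1.58, "gripper": -1},
  {"x": 229, "y": 636, "z": -60, "rz": 1.58, "gripper": -1},
  {"x": 229, "y": 636, "z": -60, "rz": 1.58, "gripper": -1},
])

```text
invalid input
```

servo_tool([
  {"x": 23, "y": 45, "z": -6, "rx": 0, "ry": 0, "rz": 0.14, "gripper": -1},
  {"x": 46, "y": 90, "z": -12, "rx": 0, "ry": 0, "rz": 0.28, "gripper": -1},
], newtons=20)

```text
clock: 0.9
eef_pos: [243.5, -504.0, 219.2]
tcp_rot: [3.141, -0.0, 0.606]
contact_force: [0.8, -0.5, -0.3]
opening: 0.691
grasp_force: 0.0
```

servo_tool([
  {"x": 15, "y": 46, "z": -5, "rx": 0, "ry": 0, "rz": 0.13, "gripper": -1},
  {"x": 30, "y": 92, "z": -10, "rx": 0, "ry": 0, "rz": 0.26, "gripper": -1},
  {"x": 45, "y": 138, "z": -15, "rx": 0, "ry": 0, "rz": 0.39, "gripper": -1},
  {"x": 60, "y": 184, "z": -20, "rx": 0, "ry": 0, "rz": 0.52, "gripper": -1},
  {"x": 75, "y": 230, "z": -25, "rx": 0, "ry": 0, "rz": 0.65, "gripper": -1},
  {"x": 90, "y": 276, "z": -30, "rx": 0, "ry": 0, "rz": 0.78, "gripper": -1},
  {"x": 105, "y": 322, "z": -35, "rx": 0, "ry": 0, "rz": 0.91, "gripper": -1},
  {"x": 120, "y": 368, "z": -40, "rx": 0, "ry": 0, "rz": 1.04, "gripper": -1},
  {"x": 135, "y": 414, "z": -45, "rx": 0, "ry": 0, "rz": 1.17, "gripper": -1},
  {"x": 150, "y": 460, "z": -50, "rx": 0, "ry": 0, "rz": 1.3, "gripper": -1},
])

```text
clock: 1.9
eef_pos: [394.0, -42.4, 169.8]
tcp_rot: [3.14, 0.001, 1.908]
contact_force: [1.1, -0.9, 0.2]
opening: -0.001
grasp_force: 0.0
```

servo_tool([
  {"x": 16, "y": 44, "z": -20, "gripper": -1},
  {"x": 33, "y": 87, "z": -40, "gripper": -1},
  {"x": 33, "y": 87, "z": -70, "gripper": -1},
  {"x": 33, "y": 87, "z": -90, "gripper": -1},
  {"x": 33, "y": 87, "z": -90, "gripper": -1},
])

```text
invalid input
```

```bash
cat > look.py <<'E'
from h import *;import sys
a=r.grab_frame("top")[155:275,180:330];b=r.grab_frame("side")[165:315,180:350]
a=cv2.resize(a,(500,400),interpolation=cv2.INTER_CUBIC);b=cv2.resize(b,(453,400),interpolation=cv2.INTER_CUBIC)
im=np.hstack([a,b]);cv2.imwrite(sys.argv[1],cv2.resize(im,(800,336)))
s=r.sense();print(s["clock"],s["eef_pos"],s["tcp_rot"],s["contact_force"],s["opening"])
u=np.array([.9455,.3256]);w=np.array([-.3256,.9455]);d=s["eef_pos"][:2]-[498.3,88.1];print("rel",d@u,d@w)
E
python3 look.py pics/l1.png
```

```text
2.0 [394.70735208 -39.50810931 169.39427821] [ 3.14043714e+00 -8.55173124e-04  1.91332406e+00] [-0.04177943 -0.24395151 -0.02753021] -0.000755996746256345
rel -139.49604899983763 -86.92370119476159
```

View pics/l1.png

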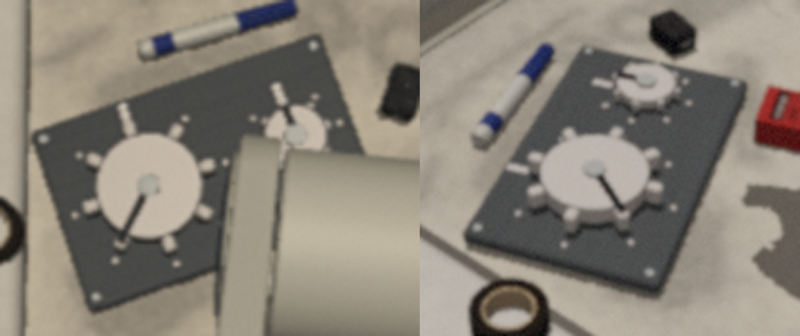

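The dial hasn't moved yet: pointer tip at about (122,238) in the left half. The arm covers part of the top view, but the side view is clear.

servo_tool([
  {"x": 16, "y": 41, "z": -20, "rx": 0, "ry": 0, "rz": -0.01, "gripper": -1},
  {"x": 32, "y": 83, "z": -40, "rx": 0, "ry": 0, "rz": -0.01, "gripper": -1},
  {"x": 32, "y": 83, "z": -70, "rx": 0, "ry": 0, "rz": -0.01, "gripper": -1},
  {"x": 32, "y": 83, "z": -110, "rx": 0, "ry": 0, "rz": -0.01, "gripper": -1},
  {"x": 32, "y": 83, "z": -125, "rx": 0, "ry": 0, "rz": -0.01, "gripper": -1},
  {"x": 32, "y": 83, "z": -125, "rx": 0, "ry": 0, "rz": -0.01, "gripper": -1},
  {"x": 32, "y": 83, "z": -125, "rx": 0, "ry": 0, "rz": -0.01, "gripper": -1},
])

```text
clock: 2.7
eef_pos: [425.7, 38.3, 44.8]
tcp_rot: [-3.141, 0.0, 1.892]
contact_force: [-0.3, -0.2, 0.7]
opening: 0.001
grasp_force: 0.0
```

```bash
python3 look.py pics/l2.png
```

```text
2.8 [426.50524198  38.42071461  45.63008916] [3.13954936e+00 5.28062897e-04 1.89198970e+00] [-0.01001102  0.4185188   0.27514968] -0.0009447657150683087
rel -84.05751903213341 -23.595391125629142
```

View pics/l2.png

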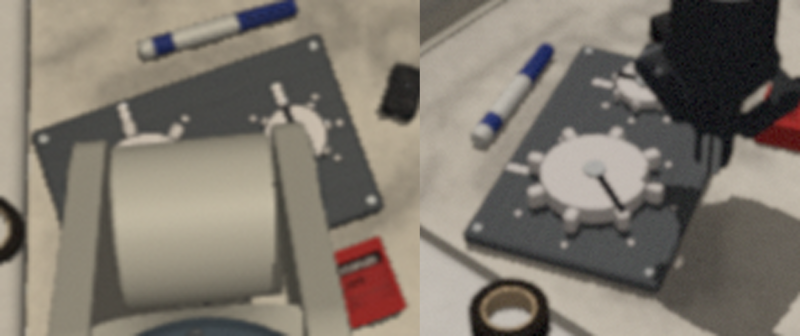

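The left half is mostly arm. The right half shows the shut fingertips at about (715,150), just in front of the dial, with the pointer unchanged. I'll lower the fingertips and slide them into the gap.

servo_tool([
  {"x": -1.5, "y": 4.5, "z": -10, "rx": 0, "ry": 0, "rz": 0.01, "gripper": -1},
  {"x": -1.5, "y": 4.5, "z": -21, "rx": 0, "ry": 0, "rz": 0.01, "gripper": -1},
  {"x": -1.5, "y": 4.5, "z": -21, "rx": 0, "ry": 0, "rz": 0.01, "gripper": -1},
  {"x": 5, "y": 6.5, "z": -21, "rx": 0, "ry": 0, "rz": 0.01, "gripper": -1},
  {"x": 10, "y": 8.5, "z": -21, "rx": 0, "ry": 0, "rz": 0.01, "gripper": -1},
  {"x": 15, "y": 10, "z": -21, "rx": 0, "ry": 0, "rz": 0.01, "gripper": -1},
  {"x": 19.5, "y": 11.5, "z": -21, "rx": 0, "ry": 0, "rz": 0.01, "gripper": -1},
  {"x": 19.5, "y": 11.5, "z": -21, "rx": 0, "ry": 0, "rz": 0.01, "gripper": -1},
])

```text
clock: 3.6
eef_pos: [446.1, 50.5, 23.7]
tcp_rot: [3.14, 0.0, 1.903]
contact_force: [0.2, -0.0, 1.1]
opening: -0.001
grasp_force: 0.0
```

```bash
python3 look.py pics/l3.png
```

```text
3.7 [444.9450294   50.23262959  23.48666645] [-3.14145177e+00 -4.98646892e-05  1.90282305e+00] [-0.1079408  -0.44285303  0.18355505] -0.002936590361149581
rel -62.7767405078015 -18.43122029183232
```

View pics/l3.png

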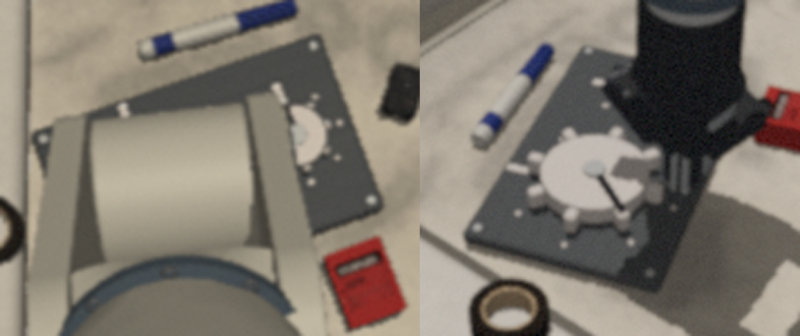

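The fingertips sit in the gap by the front lobe, at about (680,175) on the right, and no force shows. I'll push tangentially now for the first click.

servo_tool([
  {"x": 2, "y": 1, "z": 0, "rx": 0, "ry": 0, "rz": 0, "gripper": -1},
  {"x": 0.5, "y": 5, "z": 0, "rx": 0, "ry": 0, "rz": 0, "gripper": -1},
  {"x": -1, "y": 9, "z": 0, "rx": 0, "ry": 0, "rz": 0, "gripper": -1},
  {"x": -2.5, "y": 13, "z": 0, "rx": 0, "ry": 0, "rz": 0, "gripper": -1},
  {"x": -3.5, "y": 17, "z": 0, "rx": 0, "ry": 0, "rz": 0, "gripper": -1},
  {"x": -4, "y": 19, "z": 0, "rx": 0, "ry": 0, "rz": 0, "gripper": -1},
])

```text
clock: 4.3
eef_pos: [440.7, 69.7, 23.5]
tcp_rot: [-3.141, -0.0, 1.903]
contact_force: [0.4, -2.0, 0.2]
opening: 0.0
grasp_force: 1.0
```

servo_tool([
  {"x": -1.5, "y": 4, "z": 0, "rx": 0, "ry": 0, "rz": 0, "gripper": -1},
  {"x": -3, "y": 8, "z": 0, "rx": 0, "ry": 0, "rz": 0, "gripper": -1},
  {"x": -4, "y": 12, "z": 0, "rx": 0, "ry": 0, "rz": 0, "gripper": -1},
  {"x": -6, "y": 17, "z": 0, "rx": 0, "ry": 0, "rz": 0, "gripper": -1},
  {"x": -6, "y": 17, "z": 0, "rx": 0, "ry": 0, "rz": 0, "gripper": -1},
])

```text
clock: 4.8
eef_pos: [434.4, 86.8, 23.4]
tcp_rot: [-3.141, -0.0, 1.903]
contact_force: [-0.0, 0.2, -0.7]
opening: 0.006
grasp_force: 0.0
```

```bash
python3 look.py pics/l4.png
```

```text
4.9 [434.68332465  86.40727628  23.42956866] [-3.14122795e+00 -1.35731140e-04  1.90323701e+00] [ 0.99297265  0.16566733 -0.56442369] -0.00023577151299267245
rel -60.700717387414116 19.113119222105475
```

View pics/l4.png

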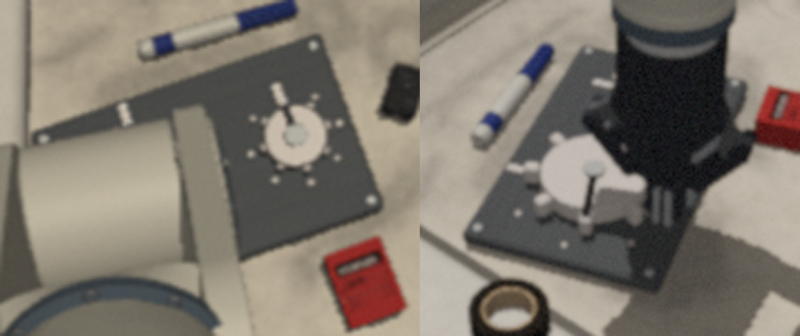

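The right view shows the pointer moved on to (588,222), slightly short of the click because the fingertip is still in the gap. I'll retract radially, go back, and measure the angle numerically.

servo_tool([
  {"x": -5.5, "y": -2, "z": 0, "rx": 0, "ry": 0, "rz": 0, "gripper": -1},
  {"x": -11, "y": -4, "z": 0, "rx": 0, "ry": 0, "rz": 0, "gripper": -1},
  {"x": -16.5, "y": -6, "z": 0, "rx": 0, "ry": 0, "rz": 0, "gripper": -1},
  {"x": -22, "y": -7.5, "z": 0, "rx": 0, "ry": 0, "rz": 0, "gripper": -1},
  {"x": -22, "y": -7.5, "z": 0, "rx": 0, "ry": 0, "rz": 0, "gripper": -1},
  {"x": -17, "y": -21, "z": 0, "rx": 0, "ry": 0, "rz": 0, "gripper": -1},
  {"x": -13, "y": -34, "z": 0, "rx": 0, "ry": 0, "rz": 0, "gripper": -1},
  {"x": -10, "y": -43, "z": 0, "rx": 0, "ry": 0, "rz": 0, "gripper": -1},
  {"x": -10, "y": -43, "z": 0, "rx": 0, "ry": 0, "rz": 0, "gripper": -1},
])

```text
clock: 5.8
eef_pos: [425.5, 42.5, 23.6]
tcp_rot: [3.141, 0.0, 1.901]
contact_force: [-0.7, 0.3, 0.3]
opening: -0.004
grasp_force: 0.0
```

```bash
cat > ang.py <<'E'
from h import *
im=cv2.cvtColor(r.grab_frame("side"),cv2.COLOR_BGR2GRAY).astype(np.float32)
c0=cv2.cvtColor(cv2.imread("pics/side0.png"),cv2.COLOR_BGR2GRAY).astype(np.float32)
def prof(im,rs):
    A=np.radians(np.arange(0,360,3));cx,cy=unproj("side",(258,240.25),37)[:2]
    out=[]
    for a in A:  # a = sign angle, 0 at bar, CCW positive
        p=[proj("side",(cx+q*np.cos(a+.332),cy+q*np.sin(a+.332),36)) for q in rs]
        p=np.array(p,np.float32);out.append(cv2.remap(im,p[:,0].copy(),p[:,1].copy(),1).mean())
    return np.array(out)
for n,i in(("start",c0),("now",im)):
    v=prof(i,np.arange(16,39,2.));k=v.argsort()[:5];print(n,"ptr angles",3*k,v[k].round(),"median",np.median(v).round())
    w=prof(i,np.arange(47,53,2.));f=(w*np.exp(1j*8*np.radians(np.arange(0,360,3))))[:].sum()
    # lobe phase over the unshaded part (0..150 deg)
    m=slice(0,45);f=(w[m]-w[m].mean())@np.exp(-8j*np.radians(np.arange(0,135,3)));print(" lobe phase deg",np.degrees(-np.angle(f.conj()))/8)
s=r.sense();d=s["eef_pos"][:2]-[498.3,88.1];print(s["clock"],s["eef_pos"],"rel",d@[.9455,.3256],d@[-.3256,.9455],s["contact_force"])
c=r.recognise("sign","side");print(c[:1])
E
python3 ang.py
```

```text
start ptr angles [135 138 132 141 129] [ 50.  70.  76. 109. 115.] median 172.0
 lobe phase deg -1.539400364576665Traceback (most recent call last):
  File "ang.py", line 12, in <module>
    v=prof(i,np.arange(16,39,2.));k=v.argsort()[:5];print(n,"ptr angles",3*k,v[k].round(),"median",np.median(v).round())
  File "ang.py", line 8, in prof
    p=[proj("side",(cx+q*np.cos(a+.332),cy+q*np.sin(a+.332),36)) for q in rs]
       ~~~~^^^^^^^^^^^^^^^^^^^^^^^^^^^^^^^^^^^^^^^^^^^^^^^^^^^^^
  File "h.py", line 13, in proj
    p=cam(n);q=np.array(p["mtx"])@(rot(p).T@(np.array(P,float)-np.array(p["eye"])));return q[:2]/q[2]
  File "h.py", line 4, in cam
    p=r.camera_params(n);return p
ValueError: time passes only in moves, steps and waits
```

Too many camera_params calls in one script, so I'll cache the result.

```bash
sed -i 's/^def cam(n):/import functools\n@functools.cache\ndef cam(n):/' h.py; python3 ang.py
```

```text
start ptr angles [135 138 132 141 129] [ 50.  70.  76. 109. 115.] median 172.0
 lobe phase deg -1.539400364576665
now ptr angles [102  99 105  96 108] [ 57.  71.  95. 115. 141.] median 188.0
 lobe phase deg -15.151924965997615
5.9 [424.8944197   43.17315819  23.46098687] rel -84.0331558681863 -18.577471987030822 [ 1.58390954 -0.06173698 -0.71016828]
[{'box': [198.3, 186.7, 108.4, 108.6], 'conf': 0.95}]
```

servo_tool([
  {"x": 0, "y": 0, "z": 0, "rx": 0, "ry": 0, "rz": 0, "gripper": -1},
  {"x": 0, "y": 0, "z": 0, "rx": 0, "ry": 0, "rz": 0, "gripper": -1},
  {"x": 0, "y": 0, "z": 0, "rx": 0, "ry": 0, "rz": 0, "gripper": -1},
  {"x": 0, "y": 0, "z": 0, "rx": 0, "ry": 0, "rz": 0, "gripper": -1},
  {"x": 0, "y": 0, "z": 0, "rx": 0, "ry": 0, "rz": 0, "gripper": -1},
])

```text
clock: 6.45
eef_pos: [425.0, 43.3, 23.5]
tcp_rot: [3.142, 0.0, 1.903]
contact_force: [-0.1, 0.0, -0.7]
opening: -0.003
grasp_force: 0.0
```

```bash
python3 ang.py; python3 look.py pics/l5.png
```

```text
start ptr angles [135 138 132 141 129] [ 50.  70.  76. 109. 115.] median 172.0
 lobe phase deg -1.539400364576665
now ptr angles [102  99 105  96 108] [ 58.  71.  95. 114. 141.] median 188.0
 lobe phase deg -15.106568587624194
6.5 [424.96122938  43.25059199  23.49385113] rel -83.94477487078106 -18.52601155556282 [ 0.15066277 -1.14676292 -0.43886143]
[{'box': [198.1, 185.4, 105.4, 109.3], 'conf': 0.59}]
6.65 [424.97288783  43.21187311  23.5058155 ] [ 3.14155956e+00 -1.05830196e-06  1.90276449e+00] [-0.82307337 -0.67995114 -0.93128877] -0.0028230894383360658
rel -83.94635867218403 -18.566416248184062
```

View pics/l5.png

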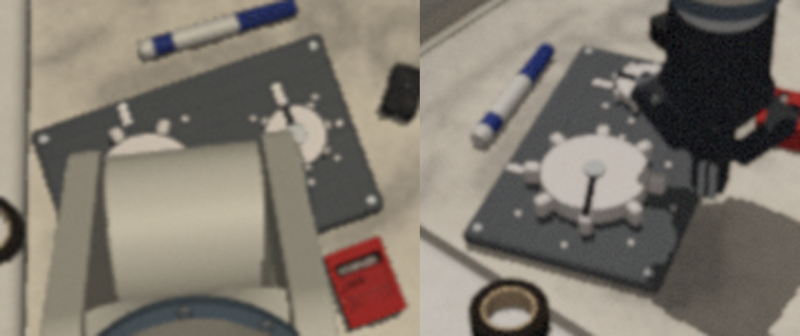

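Both views show the same thing: the dial rests about 10° short of the click, with lobes sitting between studs, and the sign hasn't moved. The detent alone doesn't finish the click, so I'll push along an arc, turning the tool with the lobe right up to the click.

```bash
cat > plan.py <<'E'
from h import *;import sys
# args: lobe angle (sign frame deg), radial, trailing offset, then arc rotations (deg, cw) ; prints world deltas from current measured pose
phi,off=float(sys.argv[1]),float(sys.argv[2])
s=r.sense();p=s["eef_pos"];yaw=s["tcp_rot"][2]
def pose(rad,rot):
    a=np.radians(phi-rot)+.332;P=np.array([498.3,88.1])+rad*np.array([np.cos(a),np.sin(a)])-off*np.array([np.sin(a),-np.cos(a)])
    return P, np.pi/2+a-np.pi-yaw
for spec in sys.argv[3:]:
    rad,rot=map(float,spec.split(","));P,w=pose(rad,rot);print(spec,(P-p[:2]).round(1),round(w,2))
print(p)
E
python3 plan.py 190.5 19 84,0 72,0 60,0 60,5 60,10 60,15 60,20 60,25 60,30 60,35 60,40 60,45 60,50 60,55 60,57
```

```text
84,0 [  9.6 -13. ] 0.18
72,0 [20.  -7.1] 0.18
60,0 [30.5 -1.2] 0.18
60,5 [26.6  2.7] 0.1
60,10 [23.1  6.9] 0.01
60,15 [20.  11.4] -0.08
60,20 [17.3 16.2] -0.17
60,25 [15.  21.2] -0.25
60,30 [13.2 26.4] -0.34
60,35 [11.8 31.7] -0.43
60,40 [10.9 37.1] -0.51
60,45 [10.4 42.6] -0.6
60,50 [10.5 48.1] -0.69
60,55 [11.  53.5] -0.78
60,57 [11.3 55.7] -0.81
[424.97288783  43.21187311  23.5058155 ]
```

servo_tool([
  {"x": 5, "y": -6.5, "z": 0, "rx": 0, "ry": 0, "rz": 0.09, "gripper": -1},
  {"x": 9.5, "y": -13, "z": 0, "rx": 0, "ry": 0, "rz": 0.18, "gripper": -1},
  {"x": 9.5, "y": -13, "z": 0, "rx": 0, "ry": 0, "rz": 0.18, "gripper": -1},
  {"x": 15, "y": -10, "z": 0, "rx": 0, "ry": 0, "rz": 0.18, "gripper": -1},
  {"x": 20, "y": -7, "z": 0, "rx": 0, "ry": 0, "rz": 0.18, "gripper": -1},
  {"x": 25, "y": -4, "z": 0, "rx": 0, "ry": 0, "rz": 0.18, "gripper": -1},
  {"x": 30.5, "y": -1, "z": 0, "rx": 0, "ry": 0, "rz": 0.18, "gripper": -1},
  {"x": 30.5, "y": -1, "z": 0, "rx": 0, "ry": 0, "rz": 0.18, "gripper": -1},
  {"x": 30.5, "y": -1, "z": 0, "rx": 0, "ry": 0, "rz": 0.18, "gripper": -1},
])

```text
clock: 7.55
eef_pos: [455.4, 42.4, 23.4]
tcp_rot: [-3.141, -0.0, 2.083]
contact_force: [0.0, 0.7, 0.2]
opening: -0.002
grasp_force: 0.0
```

```bash
python3 ang.py|tail -4; python3 plan.py 190.5 19 60,0 60,57
```

```text
now ptr angles [102  99 105 213 207] [ 57.  72.  94. 100. 100.] median 187.0
 lobe phase deg -15.194693272285045
7.6 [455.17330881  42.26674602  23.38613375] rel -55.6995940178829 -29.293290985904648 [0.22714124 0.46567608 0.9735408 ]
[{'box': [197.7, 185.5, 120.0, 110.2], 'conf': 0.69}]
60,0 [ 0.3 -0.2] 0.0
60,57 [-18.8  56.7] -0.99
[455.10563616  42.18516825  23.40083267]
```

servo_tool([
  {"x": -4, "y": 4, "z": 0, "rx": 0, "ry": 0, "rz": -0.09, "gripper": -1},
  {"x": -7.5, "y": 8, "z": 0, "rx": 0, "ry": 0, "rz": -0.17, "gripper": -1},
  {"x": -10.5, "y": 12.5, "z": 0, "rx": 0, "ry": 0, "rz": -0.26, "gripper": -1},
  {"x": -13, "y": 17.5, "z": 0, "rx": 0, "ry": 0, "rz": -0.35, "gripper": -1},
  {"x": -15.5, "y": 22.5, "z": 0, "rx": 0, "ry": 0, "rz": -0.44, "gripper": -1},
  {"x": -17.5, "y": 27.5, "z": 0, "rx": 0, "ry": 0, "rz": -0.52, "gripper": -1},
  {"x": -18.5, "y": 33, "z": 0, "rx": 0, "ry": 0, "rz": -0.61, "gripper": -1},
  {"x": -19.5, "y": 38.5, "z": 0, "rx": 0, "ry": 0, "rz": -0.7, "gripper": -1},
  {"x": -20, "y": 44, "z": 0, "rx": 0, "ry": 0, "rz": -0.79, "gripper": -1},
  {"x": -20, "y": 44, "z": 0, "rx": 0, "ry": 0, "rz": -0.79, "gripper": -1},
])

```text
clock: 8.65
eef_pos: [435.1, 86.4, 23.5]
tcp_rot: [-3.141, 0.0, 1.292]
contact_force: [0.6, 0.1, -0.6]
opening: 0.001
grasp_force: 0.0
```

```bash
python3 ang.py|tail -4; python3 plan.py 190.5 19 60,45 60,57
```

```text
now ptr angles [ 60  63  57  66 180] [ 58.  70.  82. 106. 106.] median 186.0
 lobe phase deg -21.589397222948946
8.7 [435.26528236  86.22303083  23.48577301] rel -60.21046668719232 18.749429714010418 [0.35074147 0.19147276 0.02244026]
[{'box': [199.9, 187.5, 123.8, 105.7], 'conf': 0.94}]
60,45 [ 0.  -0.3] 0.0
60,57 [ 0.9 12.8] -0.2
[435.37785541  86.11866307  23.51805189]
```

servo_tool([
  {"x": 0, "y": 5.5, "z": 0, "rx": 0, "ry": 0, "rz": -0.09, "gripper": -1},
  {"x": 0.5, "y": 10.5, "z": 0, "rx": 0, "ry": 0, "rz": -0.17, "gripper": -1},
  {"x": 1.5, "y": 16, "z": 0, "rx": 0, "ry": 0, "rz": -0.26, "gripper": -1},
  {"x": 1.5, "y": 16, "z": 0, "rx": 0, "ry": 0, "rz": -0.26, "gripper": -1},
  {"x": 1.5, "y": 16, "z": 0, "rx": 0, "ry": 0, "rz": -0.26, "gripper": -1},
])

```text
clock: 9.25
eef_pos: [437.0, 102.0, 23.5]
tcp_rot: [3.142, -0.0, 1.037]
contact_force: [0.8, 0.2, -0.4]
opening: -0.001
grasp_force: 0.0
```

```bash
python3 ang.py|tail -4; python3 plan.py 190.5 19 60,60 70,60 84,60
```

```text
now ptr angles [ 42  39 177 225 222] [68. 75. 79. 80. 80.] median 185.0
 lobe phase deg -2.667303130640269
9.3 [436.91627997 101.91648784  23.46510087] rel -53.53965885115228 33.05002849934062 [ 0.12902079 -0.65461569  0.61766978]
[{'box': [198.3, 186.0, 126.9, 107.0], 'conf': 0.88}]
60,60 [0.1 0.3] 0.0
70,60 [-8.5  5.3] 0.0
84,60 [-20.6  12.4] 0.0
[436.88350854 101.90356859  23.47389488]
```

servo_tool([
  {"x": -4.5, "y": 2.5, "z": 0, "rx": 0, "ry": 0, "rz": 0, "gripper": -1},
  {"x": -8.5, "y": 5.5, "z": 0, "rx": 0, "ry": 0, "rz": 0, "gripper": -1},
  {"x": -12.5, "y": 7.5, "z": 0, "rx": 0, "ry": 0, "rz": 0, "gripper": -1},
  {"x": -16.5, "y": 10, "z": 0, "rx": 0, "ry": 0, "rz": 0, "gripper": -1},
  {"x": -20.5, "y": 12.5, "z": 0, "rx": 0, "ry": 0, "rz": 0, "gripper": -1},
  {"x": -20.5, "y": 12.5, "z": 0, "rx": 0, "ry": 0, "rz": 0, "gripper": -1},
])

```text
clock: 9.95
eef_pos: [415.7, 114.9, 23.4]
tcp_rot: [-3.141, 0.0, 1.033]
contact_force: [0.4, -0.9, -0.1]
opening: -0.0
grasp_force: 0.0
```

```bash
python3 ang.py|tail -4; python3 plan.py 180 19 100,-5 84,0 60,0
```

```text
now ptr angles [ 42  39  45  36 210] [ 67.  74.  88. 101. 108.] median 185.0
 lobe phase deg -2.318352980262517
10.0 [416.14331735 114.88763964  23.5145821 ] rel -68.9570879771496 52.07792915218718 [-0.10085292  0.50845424 -0.425963  ]
[{'box': [199.8, 188.5, 124.4, 107.1], 'conf': 0.56}]
100,-5 [ -1.8 -84.8] 0.96
84,0 [  8.6 -72.1] 0.87
60,0 [ 31.3 -64.3] 0.87
[416.47813882 114.85138801  23.53646339]
```

servo_tool([
  {"x": -6, "y": -12, "z": 0, "rx": 0, "ry": 0, "rz": 0.14, "gripper": -1},
  {"x": -8, "y": -24, "z": 0, "rx": 0, "ry": 0, "rz": 0.28, "gripper": -1},
  {"x": -6, "y": -36, "z": 0, "rx": 0, "ry": 0, "rz": 0.42, "gripper": -1},
  {"x": -3, "y": -48, "z": 0, "rx": 0, "ry": 0, "rz": 0.56, "gripper": -1},
  {"x": 2, "y": -60, "z": 0, "rx": 0, "ry": 0, "rz": 0.7, "gripper": -1},
  {"x": 8, "y": -72, "z": 0, "rx": 0, "ry": 0, "rz": 0.84, "gripper": -1},
  {"x": 8.5, "y": -72, "z": 0, "rx": 0, "ry": 0, "rz": 0.87, "gripper": -1},
  {"x": 8.5, "y": -72, "z": 0, "rx": 0, "ry": 0, "rz": 0.87, "gripper": -1},
])

```text
clock: 10.85
eef_pos: [425.4, 42.3, 23.5]
tcp_rot: [3.141, 0.0, 1.902]
contact_force: [-0.4, -0.2, -0.8]
opening: -0.002
grasp_force: 0.0
```

```bash
python3 ang.py|tail -4; python3 plan.py 180 19 84,0 72,0 60,0 60,5 60,10 60,15 60,20 60,25 60,30 60,35 60,40 60,45 60,50
```

```text
now ptr angles [42 39 45 36 48] [ 68.  75.  90. 102. 125.] median 187.0
 lobe phase deg -2.3595419580645682
10.9 [425.14129516  42.53214117  23.49740552] rel -84.00845026216915 -19.263936230204138 [-0.54069079  0.02897274  0.00156004]
[{'box': [198.3, 189.1, 107.4, 107.8], 'conf': 0.73}]
84,0 [0.1 0.1] 0.0
72,0 [11.4  4. ] 0.0
60,0 [22.8  7.9] 0.0
60,5 [19.7 12.5] -0.09
60,10 [17.  17.3] -0.17
60,15 [14.8 22.3] -0.26
60,20 [13.  27.5] -0.35
60,25 [11.7 32.8] -0.43
60,30 [10.8 38.2] -0.52
60,35 [10.4 43.7] -0.61
60,40 [10.5 49.2] -0.7
60,45 [11.1 54.6] -0.78
60,50 [12.1 60. ] -0.87
[424.98120752  42.66551248  23.46969319]
```

Next I'll slide in, and then push the third click along the arc.

servo_tool([
  {"x": 5.5, "y": 2, "z": 0, "rx": 0, "ry": 0, "rz": 0, "gripper": -1},
  {"x": 11.5, "y": 4, "z": 0, "rx": 0, "ry": 0, "rz": 0, "gripper": -1},
  {"x": 17, "y": 6, "z": 0, "rx": 0, "ry": 0, "rz": 0, "gripper": -1},
  {"x": 23, "y": 8, "z": 0, "rx": 0, "ry": 0, "rz": 0, "gripper": -1},
  {"x": 23, "y": 8, "z": 0, "rx": 0, "ry": 0, "rz": 0, "gripper": -1},
])

```text
clock: 11.45
eef_pos: [449.3, 51.1, 23.6]
tcp_rot: [3.14, 0.0, 1.903]
contact_force: [0.2, -0.7, 0.6]
opening: -0.001
grasp_force: 0.0
```

servo_tool([
  {"x": -3, "y": 4.5, "z": 0, "rx": 0, "ry": 0, "rz": -0.09, "gripper": -1},
  {"x": -6, "y": 9.5, "z": 0, "rx": 0, "ry": 0, "rz": -0.17, "gripper": -1},
  {"x": -8, "y": 14.5, "z": 0, "rx": 0, "ry": 0, "rz": -0.26, "gripper": -1},
  {"x": -10, "y": 19.5, "z": 0, "rx": 0, "ry": 0, "rz": -0.35, "gripper": -1},
  {"x": -11, "y": 25, "z": 0, "rx": 0, "ry": 0, "rz": -0.43, "gripper": -1},
  {"x": -12, "y": 30.5, "z": 0, "rx": 0, "ry": 0, "rz": -0.52, "gripper": -1},
  {"x": -12.5, "y": 36, "z": 0, "rx": 0, "ry": 0, "rz": -0.61, "gripper": -1},
  {"x": -12.5, "y": 41, "z": 0, "rx": 0, "ry": 0, "rz": -0.7, "gripper": -1},
  {"x": -12, "y": 44, "z": 0, "rx": 0, "ry": 0, "rz": -0.74, "gripper": -1},
  {"x": -12, "y": 44, "z": 0, "rx": 0, "ry": 0, "rz": -0.74, "gripper": -1},
])

```text
clock: 12.45
eef_pos: [435.8, 94.9, 23.4]
tcp_rot: [-3.141, 0.0, 1.163]
contact_force: [-0.4, 0.6, -0.0]
opening: -0.001
grasp_force: 0.0
```

```bash
python3 ang.py|tail -4; python3 plan.py 180 19 60,42 60,45 60,47 60,50
```

```text
now ptr angles [  9   6  12 186 183] [69. 78. 87. 94. 95.] median 186.0
 lobe phase deg -14.768790334413497
12.5 [435.82151543  94.76585172  23.42969748] rel -56.90300583602832 26.645557380387825 [-0.39664406  0.72784052 -0.0353124 ]
[{'box': [200.8, 187.0, 122.8, 106.4], 'conf': 0.77}]
60,42 [-0.3 -0.7] 0.01
60,45 [0.1 2.6] -0.05
60,47 [0.5 4.8] -0.08
60,50 [1.2 8. ] -0.13
[435.89405776  94.68632592  23.46123908]
```

servo_tool([
  {"x": 0, "y": 2.5, "z": 0, "rx": 0, "ry": 0, "rz": -0.04, "gripper": -1},
  {"x": 0.5, "y": 4.5, "z": 0, "rx": 0, "ry": 0, "rz": -0.08, "gripper": -1},
  {"x": 1, "y": 7, "z": 0, "rx": 0, "ry": 0, "rz": -0.12, "gripper": -1},
  {"x": 1, "y": 7.5, "z": 0, "rx": 0, "ry": 0, "rz": -0.13, "gripper": -1},
  {"x": 1, "y": 7.5, "z": 0, "rx": 0, "ry": 0, "rz": -0.13, "gripper": -1},
])

```text
clock: 13.05
eef_pos: [437.0, 102.1, 23.5]
tcp_rot: [3.142, -0.0, 1.034]
contact_force: [-1.0, 0.7, 0.2]
opening: -0.001
grasp_force: 0.0
```

```bash
python3 ang.py|tail -4; python3 plan.py 180 19 60,50 70,50 86,50
```

```text
now ptr angles [  0 222 225 357 180] [68. 80. 80. 80. 80.] median 185.0
 lobe phase deg -4.614015090103458
13.1 [436.91923122 102.07275656  23.47175098] rel -53.48598734733285 33.196819645763966 [-0.48276479  0.54094888 -0.31609723]
[{'box': [197.5, 188.1, 127.6, 108.7], 'conf': 0.95}]
60,50 [0.2 0.6] -0.0
70,50 [-8.4  5.8] -0.0
86,50 [-22.1  14. ] -0.0
[436.92466011 102.0552432   23.47716991]
```

servo_tool([
  {"x": -4.5, "y": 3, "z": 0, "rx": 0, "ry": 0, "rz": 0, "gripper": -1},
  {"x": -8.5, "y": 5, "z": 0, "rx": 0, "ry": 0, "rz": 0, "gripper": -1},
  {"x": -14, "y": 8.5, "z": 0, "rx": 0, "ry": 0, "rz": 0, "gripper": -1},
  {"x": -22, "y": 14, "z": 0, "rx": 0, "ry": 0, "rz": 0, "gripper": -1},
  {"x": -35, "y": 14, "z": 20, "rx": 0, "ry": 0, "rz": 0, "gripper": -1},
  {"x": -50, "y": -20, "z": 50, "rx": 0, "ry": 0, "rz": 0, "gripper": -1},
  {"x": -60, "y": -60, "z": 70, "rx": 0, "ry": 0, "rz": 0, "gripper": -1},
  {"x": -60, "y": -105, "z": 90, "rx": 0, "ry": 0, "rz": 0, "gripper": -1},
  {"x": -60, "y": -150, "z": 90, "rx": 0, "ry": 0, "rz": 0, "gripper": -1},
  {"x": -60, "y": -190, "z": 90, "rx": 0, "ry": 0, "rz": 0, "gripper": -1},
])

```text
clock: 14.15
eef_pos: [376.8, -89.2, 114.4]
tcp_rot: [3.139, -0.001, 1.033]
contact_force: [0.4, -0.1, 0.4]
opening: -0.003
grasp_force: 0.0
```

```bash
python3 ang.py|tail -4; python3 - <<'E'
from h import *
a=r.grab_frame("top")[155:275,180:330];b=r.grab_frame("side")[190:290,190:320]
im=np.hstack([cv2.resize(a,(440,352),interpolation=2),cv2.resize(b,(360,277),interpolation=2)[:,:].copy() if 0 else cv2.resize(b,(360,352),interpolation=2)])
cv2.imwrite("pics/l6.png",im)
E
```

```text
now ptr angles [357   0 354   3 351] [ 64.  76.  80. 106. 109.] median 183.0
 lobe phase deg -1.0741608451185762
14.2 [377.24652605 -93.34586358 114.28876608] rel -173.53483280192503 -132.14205289173796 [ 0.64350462 -0.50418288  0.27408576]
[{'box': [198.4, 186.4, 127.2, 109.2], 'conf': 0.72}]
```

View pics/l6.png

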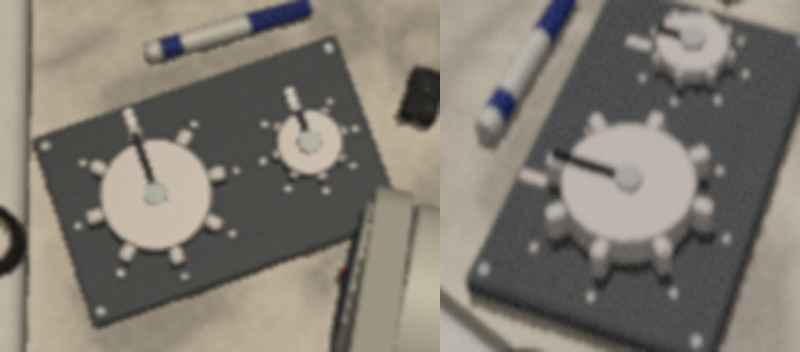

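The pointer stands at the bar in both views (left: pointer from (153,192) to (135,130), bar at (130,118)). The lobe phase is within 0.5° of the starting click phase, so it is resting in the click. The small dial and the sign haven't moved.

```bash
python3 -c "
from rig import r
print(r.sign_off())"
```

```text
the job is handed in; nothing more can be done
None
```

The larger dial was flicked clockwise three clicks; its pointer now rests in the click at the bar, the sign and smaller dial show no movement, and the job was handed in at about 14 s.

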